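# Hold the blue waste bin open by its lever, then ease it shut

### The job

Press the lever of the blue-lidded bin right down so that its lid opens wide, and keep it open for three seconds while a colleague empties a tray of used creamer cups into it. Then let the lever up slowly under the fingertips so that the lid settles shut without slamming. Work only by pressing the lever, never touch the lid itself, leave the red-lidded bin shut, and do not shift either bin or the crockery around them.

Things in the scene. Friction and masses are not known exactly. Their poses are not given: they have to be found in the camera images.
- blue_bin: the bin to open: round counter-top waste bin, 170 mm across, brushed steel shell on a black base 176 mm across, grey bucket inside, 1.5 kg, standing loose on rubber; origin at the centre of its underside, z up, its lever sticks out along its own -x, the lid's hinge is at +x; rim 222 mm and closed lid's crown 252 mm above the counter. Either bin may stand on the left or the right
- blue_pad (a point): centre of the top face of the blue finger pad on that bin's press lever: pad 36 mm along the lever, 50 mm wide, 139 mm out from the bin's axis (54 mm in front of its wall) along the bin's own -x, 46 mm above the counter at rest; it sinks 28 mm, almost straight down, to its stop 18 mm above the counter
- blue_lid (a joint): opening angle of the blue lid: 0 shut, 1.20 with the lever fully down (always 6 times the lever's angle); hinged at the bin's rear, the front edge rises and swings back away from the lever
- blue_lever (a joint): angle of the blue bin's lever: 0 at rest (up), 0.20 fully down. It pivots at the bin's axis 26 mm above the counter; the pad tilts from 0.1 rad up to 0.1 rad down. A light return spring and the lid's weight push it up: 5 to 10 N to start it down, less as the lid rises. Nothing latches or damps it: let go, and the lid slams
- red_bin: the other bin, alike but with red lid and red pad, to be left alone: round counter-top waste bin, 170 mm across, brushed steel shell on a black base 176 mm across, grey bucket inside, 1.5 kg, standing loose on rubber; origin at the centre of its underside, z up, its lever sticks out along its own -x, the lid's hinge is at +x; rim 222 mm and closed lid's crown 252 mm above the counter
- red_pad (a point): centre of the top face of the red bin's lever pad, same sizes as the blue one; not to be pressed
- red_lid (a joint): opening angle of the red lid, 0 shut; it must stay shut
- saucers: stack of six white saucers, 136 mm across, 46 mm high, between the bins; origin under its centre
- creamers: small brown wooden bowl of creamer cups, 96 mm across, 50 mm high; origin under its centre
- stirrers: grey-green canister, 76 mm across, 100 mm high, with wooden stirrers standing up to 145 mm; origin under its centre
- sugar: grey-green canister, 76 mm across, 100 mm high, with paper sugar sticks up to 122 mm; origin under its centre
- cup: white handled cup, 76 mm across, 62 mm high; origin under its centre
- milk_jug: small steel milk jug, 68 mm across, 88 mm high, handle at its -y; origin under its centre

How it is judged:
By the outcome, as a careful person would: the job done as asked, in the order asked, and still so for the second after the job is handed in, with the robot touching nothing.
It also fails if it takes over 51 s, if anything falls off the work surface, if the arm or the gripper's body presses on something with over 40 N, if the wrist force passes 120 N, or if a joint passes its speed limit or range.

### The arm

A 7-joint arm with a two-finger parallel gripper is mounted at the origin on the work surface. World frame = base frame: x ahead of the robot, y to its left, z up, the work surface at z = 0. Lengths are in mm, angles in rad, forces in N, time in s.
With the tool pointing down it reaches from about 400 to 875 mm from the base axis. Payload 4.4 kg.
Tool frame: the origin (TCP) lies at the very end of the fingers, on their centre line; the grasp point (between the pads) lies 19 mm behind it; z points along the fingers, y is the line along which they close (so a half turn about z gives the same grasp; the last joint's range is limited). The gripper opens to 85 mm and grips with 20 to 120 N. Pads are 22 mm wide; open, the fingers measure 114 mm over their backs; the gripper's body (76 mm by 85 mm) begins 54 mm behind the grasp point. The pads swing forward as they close: fully open they stand 13 mm farther back than shut.
Start: joints at [-1.172, 0.628, 0.038, 1.517, -0.027, 0.996, -0.02], TCP at [291.338, 581.068, 231.313] pointing down, gripper open.
Joint ranges: [-3.06, 3.06], [-0.37, 2.12], [-1.25, 1.32], [0.18, 2.47], [-1.1, 4.24], [0.23, 1.98], [-2.94, 2.94]. Speed limits (rad/s): [2.57, 2.57, 3.14, 3.14, 3.14, 3.14, 3.14].

### API

Orientations are given as [roll, pitch, yaw] about the fixed x, y, z axes, in that order (R = Rz(yaw) Ry(pitch) Rx(roll)).
In Python, from cell import sensors, get_image, camera_params, order gives the robot as it stands.
- The arm moves only by the shell command python3 -m inch 'ROWS' [OPENING]. ROWS is JSON, a list that holds one entry, the list of rows, each a list of 4 numbers: the shift along the tool's x, y, z in cm, then the turn about the tool's z in degrees. A call has 1 to 8 rows; each row is the pose to reach, as a shift and turn from the pose commanded when the call began, along the tool's axes at that moment; what a row does not reach only later rows make up. A row lasts 1/12 s, in which the tool goes at most 41.7 mm and 7.16 degrees, less where a joint would pass 70% of its speed; a pose out of reach is approached as far as the arm can. A call with a gripper value outside its range is refused whole. OPENING is the finger opening in cm, from 0 to 8.54, set as the call begins (- or left out, the last holds). The fingers move at their own pace and stop on an object; the grip force is fixed at half the most. Time passes only in rows, so rows that repeat a pose let the fingers close. It gives the time, the measured TCP pose, the force, the opening and the grip force at its end, in the units of the state.
- sensors.read_state(): the state, without advancing time (a new reading comes with each control period).
- get_image(name): name is "side" or "top" or "wrist"; returns the picture (420x560x3 uint8, blue, green, red); there is no depth.
- camera_params(name): a dict with "mtx" (3x3 intrinsics, pixels), "rvec" (rotation vector, rad) and "tvec" (3), from world to camera coordinates, as OpenCV has them. Camera axes: x right, y down, z forward; pixel columns grow to the right and rows downward; lengths in mm; the calibration is good to about 2 mm. A picture is of the moment at which its call begins: read the wrist's pose just before it. camera_params takes no time and is no camera call; for the wrist camera it gives the pose at the moment of the call.
- order.finish_job(): hands the job in; it is judged then, once.
The state is a dict: "clock": time; "qpos": joint angles; "qd": joint speeds; "tau": joint torques, N m; "eef_pos": TCP position; "tool_rot": TCP orientation; "force": force on the tool from outside, world axes, zero at the start; "torque": the same for the moment, N m; "width": finger opening in mm; "gripper_force": force on a finger pad.
Only numpy, scipy, OpenCV 4.12 (cv2) and the standard library are available. Lean on these libraries where they do the work, as an engineer would, in place of code of your own. Each camera call takes 0.05 s, during which the arm holds its last target. There are 200 camera calls.

## Working session

There is one attempt and no reset: what is moved stays moved. The work goes in short steps, Python scripts to look and compute and a shell command to move; the robot and the scene stay as the last step left them, time stands still between calls to the robot, and variables do not carry over. Pictures are saved under pics/ and viewed, at most 10 in all, crops included, and the job is handed in when it is done.

```bash
mkdir -p pics; ls; python3 - <<'E'
from cell import sensors,get_image,camera_params
import cv2,numpy as np
s=sensors.read_state();print(s)
for n in("top","side"):
    im=get_image(n);cv2.imwrite(f"pics/{n}0.png",im)
    p=camera_params(n);print(n,p)
a=cv2.imread("pics/top0.png");b=cv2.imread("pics/side0.png")
E
```

```text
pics
{'clock': 0.0, 'qpos': array([-1.17182013,  0.62932092,  0.03844474,  1.51837719, -0.02700372,
        0.99627428, -0.02001582]), 'qd': array([-0.00044516, -0.00075356,  0.00010249,  0.00012723, -0.00021001,
        0.00098066, -0.00030994]), 'tau': array([ 8.49474454e-04, -5.63387740e+01,  1.22636128e+00, -1.93437606e+01,
        1.09947912e-02,  1.03750298e-02,  9.76037342e-06]), 'eef_pos': array([291.04170123, 580.50829429, 230.40252142]), 'tool_rot': array([-3.13973108e+00,  2.18798335e-05,  2.67679617e+00]), 'force': array([-0.14741166, -0.22316264, -0.04508644]), 'torque': array([ 0.04637314, -0.05131203, -0.01960799]), 'gripper_force': 0.0, 'width': 85.56128420427558}
top {'mtx': array([[492.24439296,   0.        , 278.59961331],
       [  0.        , 492.24439296, 211.96804171],
       [  0.        ,   0.        ,   1.        ]]), 'rvec': array([ 2.12074501, -2.09546309,  0.21692055]), 'tvec': array([  15.55573097,  584.33262389, 1654.33161373])}
side {'mtx': array([[483.40752452,   0.        , 273.69404041],
       [  0.        , 483.40752452, 214.60233588],
       [  0.        ,   0.        ,   1.        ]]), 'rvec': array([ 1.99698021, -0.68695801,  0.41677849]), 'tvec': array([-436.11412776,  293.60691839, 1397.72078313])}
```

View pics/top0.png

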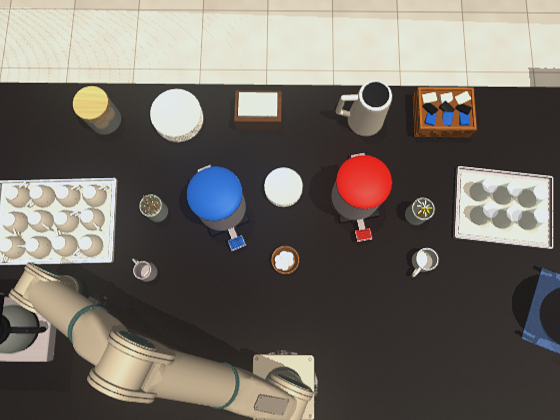

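View pics/side0.png

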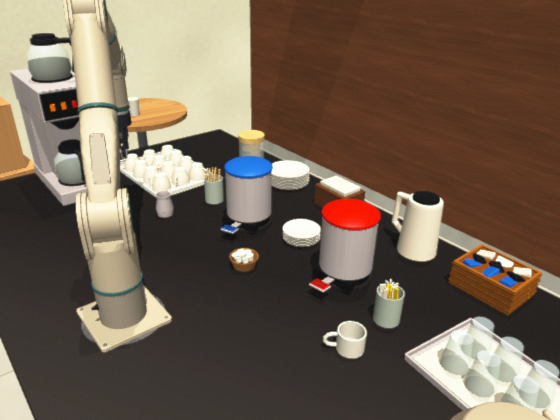

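The top view shows the blue lid at (215,193), with its pad at (237,242). The red lid is at (363,182), and the creamer bowl is at (285,260). In the side view the blue pad is at (231,228). The arm isn't in the way of any of these.

```bash
cat > h.py <<'E'
import cv2,numpy as np
from cell import camera_params
def P(n):
    p=camera_params(n);R=cv2.Rodrigues(p["rvec"])[0];return p["mtx"],R,np.array(p["tvec"]).ravel()
def ray(K,R,t,uv):
    d=R.T@np.linalg.solve(K,[uv[0],uv[1],1.]);return -R.T@t,d
def plane(cam,uv,z):
    c,d=ray(*cam,uv);return c+d*(z-c[2])/d[2]
def tri(c1,u1,c2,u2):
    Ps=[K@np.c_[R,t] for K,R,t in(c1,c2)]
    X=cv2.triangulatePoints(Ps[0],Ps[1],np.array(u1,float).reshape(2,1),np.array(u2,float).reshape(2,1)).ravel();return X[:3]/X[3]
def blobs(im,col="blue",roi=None,amin=20):
    h=cv2.cvtColor(im,cv2.COLOR_BGR2HSV)
    m=cv2.inRange(h,(100,130,60),(130,255,255)) if col=="blue" else cv2.inRange(h,(0,150,60),(6,255,255))
    if roi: q=np.zeros_like(m);x0,y0,x1,y1=roi;q[y0:y1,x0:x1]=m[y0:y1,x0:x1];m=q
    m=cv2.morphologyEx(m,cv2.MORPH_CLOSE,np.ones((5,5)))
    n,l,s,c=cv2.connectedComponentsWithStats(m)
    return [(c[i].round(1),s[i]) for i in range(1,n) if s[i][4]>=amin]
E
python3 - <<'E'
from h import *
T,S=P("top"),P("side")
a=cv2.imread("pics/top0.png");b=cv2.imread("pics/side0.png")
A=blobs(a,roi=(170,150,270,260));B=blobs(b,roi=(200,140,290,245))
print(A,B)
A.sort(key=lambda r:r[1][4]);B.sort(key=lambda r:r[1][4])
pad=tri(T,A[-2][0],S,B[-2][0]);print("pad tri",pad,"plane46 top",plane(T,A[-2][0],46),"side",plane(S,B[-2][0],46))
lid=tri(T,A[-1][0],S,B[-1][0]);print("lid",lid,plane(T,A[-1][0],238))
l=plane(T,A[-1][0],238);v=pad-l;print("dist",np.hypot(*v[:2]),"dir",np.arctan2(v[1],v[0]))
for n,uv,z in(("creamer",(285,260),45),("saucers",(283,187),46),("jug",(143,268),80),("redpad",(363,235),46),("stir",(151,206),100)):print(n,plane(T,uv,z).round())
E
```

```text
[(array([214. , 193.1]), array([ 186,  166,   56,   55, 2389], dtype=int32)), (array([236.1, 242.1]), array([229, 236,  16,  13, 129], dtype=int32))] [(array([247.8, 166.5]), array([224, 156,  48,  22, 864], dtype=int32)), (array([228.3, 227.3]), array([221, 224,  16,   7,  59], dtype=int32))]
pad tri [479.11559409 168.97121658  44.87741969] plane46 top [478.70293387 169.00045932  46.        ] side [478.37690398 167.27830084  46.        ]
lid [608.3463347  225.75809144 230.01018375] [604.84523974 225.45331994 238.        ]
dist 137.83385576255375 dir -2.7193754415525326
creamer [419.  -2.  45.]
saucers [678.   8.  46.]
jug [382. 477.  80.]
redpad [ 509. -272.   46.]
stir [592. 459. 100.]
```

The measured pad height of 45 mm and the 138 mm from pad to lid axis both match the description. The next check is the wrist camera's side of the tool, so I can keep it away from the bin.

```bash
python3 - <<'E'
from h import *
from cell import sensors
from scipy.spatial.transform import Rotation as Ro
s=sensors.read_state();R=Ro.from_euler("xyz",s["tool_rot"]).as_matrix()
K,Rc,t=P("wrist");c=-Rc.T@t
print("cam in tool",R.T@(c-s["eef_pos"]),"view dir",R.T@Rc[2])
out=np.array([np.cos(-2.719),np.sin(-2.719)])
for rad in(145,):
    g=np.array([479,169])+out*(rad-139)
    print(g, "shift tool mm",R.T@(np.r_[g,150]-s["eef_pos"]))
E
```

```text
cam in tool [ 7.82615680e+01 -7.93260063e-02 -1.41591634e+02] view dir [-3.04045223e-01  1.41390289e-04  9.52657589e-01]
[473.52782785 166.53924158] shift tool mm [-348.68340723 -288.14615538   80.98943578]
```

```bash
python3 -m inch '[[[-2.5,-2,0,-6],[-5,-4,0,-12],[-8,-6.5,0,-18],[-11,-9,0,-24],[-14,-11.5,0,-30],[-17,-14,0,-36],[-20,-16.5,0,-42],[-22,-18,0,-48]]]' 0
python3 - <<'E'
from h import *
from cell import sensors
from scipy.spatial.transform import Rotation as Ro
s=sensors.read_state();R=Ro.from_euler("xyz",s["tool_rot"]).as_matrix()
print(s["eef_pos"],s["tool_rot"],R.T@(np.array([473.5,166.5,150])-s["eef_pos"]),"turn",np.degrees(s["tool_rot"][2])-np.degrees(-2.719))
E
```

```text
clock: 0.77
eef_pos: [408.5, 316.7, 230.9]
tool_rot: [-3.139, -0.001, -2.767]
force: [0.3, -0.0, -0.4]
width: -0.1
gripper_force: 0.0
[408.52168912 316.74708638 230.94898802] [-3.13873608e+00 -1.39506275e-03 -2.76706641e+00] [  -5.62186624 -163.37135595   81.40823783] turn -2.754002710000691
```

```bash
python3 -m inch '[[[0,-2.5,0,-1],[-0.2,-5.5,0,-2],[-0.3,-8.5,0,-2.7],[-0.4,-11.5,0,-2.7],[-0.5,-14,0,-2.7],[-0.6,-15.8,0,-2.7],[-0.6,-16.3,0,-2.7],[-0.6,-16.3,0,-2.7]]]' 0
python3 - <<'E'
from h import *
from cell import sensors,get_image
s=sensors.read_state();print(s["eef_pos"],s["tool_rot"]);W=P("wrist");im=get_image("wrist");cv2.imwrite("pics/w1.png",im)
for c,st in blobs(im,amin=60):print(c,st,plane(W,c,45))
b=get_image("side");cv2.imwrite("pics/s1.png",b[100:300,80:400])
E
```

```text
clock: 1.43
eef_pos: [472.6, 170.5, 231.0]
tool_rot: [-3.141, -0.001, -2.725]
force: [-0.3, 0.4, 0.1]
width: 0.0
gripper_force: 0.0
[472.57917902 170.50068808 231.0480853 ] [-3.14127763e+00 -6.65779919e-04 -2.72472809e+00]
[270.8 184.6] [ 247  169   48   33 1515] [478.30232823 166.70018969  45.        ]
[276.4 361.2] [269 354  15  15 187] [688.54176799 266.46331122  45.        ]
```

View pics/w1.png

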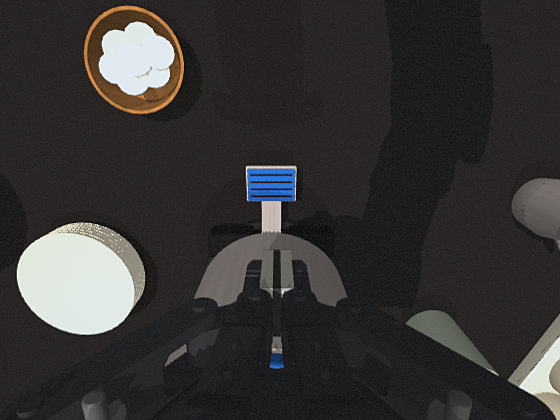

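The wrist view shows the blue pad at (271,185) with its lever running straight down the image, in line with the tool's x axis. The closed fingertips are near (277,260), and nothing else is below them. I'll lower to about 65 mm.

```bash
python3 -m inch '[[[0,0,1.5,0],[0,0,4,0],[0,0,7,0],[0,0,10,0],[0,0,13,0],[0,0,15.5,0],[0,0,16.5,0],[0,0,16.5,0]]]' 0
python3 - <<'E'
from h import *
from cell import sensors,get_image
from scipy.spatial.transform import Rotation as Ro
im=get_image("wrist");cv2.imwrite("pics/w2.png",im)
s=sensors.read_state();R=Ro.from_euler("xyz",s["tool_rot"]).as_matrix();W=P("wrist")
print(s["eef_pos"],s["force"],R.T@(np.array([473,165.5,46])-s["eef_pos"]))
for c,st in blobs(im,amin=60):print(c,st,plane(W,c,45))
b=get_image("side");cv2.imwrite("pics/s2.png",cv2.resize(b[120:260,150:350],None,fx=3,fy=3))
E
```

```text
clock: 2.2
eef_pos: [470.1, 173.1, 64.3]
tool_rot: [3.141, -0.005, -2.719]
force: [0.0, -0.3, 0.5]
width: 0.2
gripper_force: 0.0
[471.3303772  173.19380449  65.81031449] [0.6249297  0.04546357 0.4652773 ] [ 1.59385208 -7.71717139 19.8074665 ]
[281.3 245.5] [219 239  86  23 632] [467.73764485 175.0702446   45.        ]
[234.1 269.9] [217 252  46  34 767] [492.75505962 156.74729057  45.        ]
```

View pics/w2.png

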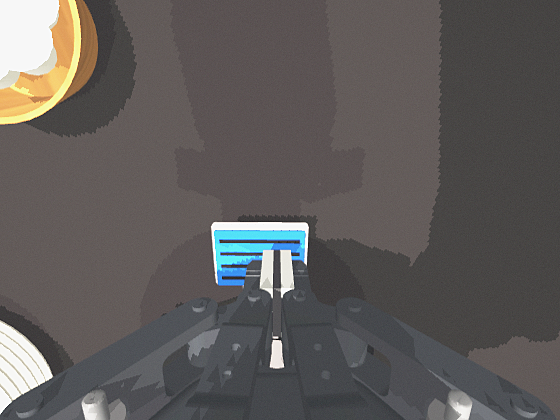

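View pics/s2.png

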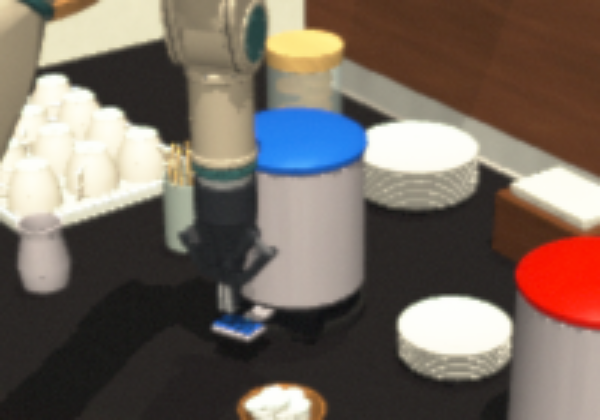

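The wrist view has the pad at (260,253) and the fingertips at (278,252), so the tips are about 8 mm off along tool y, as computed. The side view shows the gripper clear of the bin and lid. I'll centre it and then touch down.

```bash
python3 -m inch '[[[0.1,-0.4,0,0],[0.2,-0.8,0,0],[0.2,-0.8,0.5,0],[0.2,-0.8,1.0,0],[0.2,-0.8,1.3,0],[0.2,-0.8,1.5,0],[0.2,-0.8,1.7,0],[0.2,-0.8,1.8,0]]]' 0
```

```text
clock: 2.97
eef_pos: [473.5, 163.9, 47.9]
tool_rot: [3.141, -0.0, -2.721]
force: [-0.7, -0.2, -0.8]
width: -0.0
gripper_force: 0.0
```

```bash
python3 -m inch '[[[0,0,0.15,0],[0,0,0.3,0],[0,0,0.5,0],[0,0,0.7,0],[0,0,0.9,0],[0,0,1.1,0],[0,0,1.3,0],[0,0,1.4,0]]]' 0
```

```text
clock: 3.63
eef_pos: [472.4, 163.4, 34.2]
tool_rot: [-3.142, -0.003, -2.721]
force: [-3.0, -1.1, 5.4]
width: -0.3
gripper_force: 2.6
```

```bash
python3 -m inch '[[[0,0,0.2,0],[0,0,0.4,0],[0,0,0.6,0],[0,0,0.8,0],[0,0,1.0,0],[0,0,1.1,0],[0,0,1.2,0],[0,0,1.2,0]]]' 0
```

```text
clock: 4.3
eef_pos: [473.9, 163.8, 22.1]
tool_rot: [3.142, 0.0, -2.722]
force: [-1.9, -1.0, 2.7]
width: 0.1
gripper_force: 1.4
```

```bash
python3 -m inch '[[[0,0,0.1,0],[0,0,0.2,0],[0,0,0.3,0],[0,0,0.35,0],[0,0,0.35,0]]]' 0
python3 - <<'E'
from cell import get_image,sensors
import cv2
b=get_image("side");cv2.imwrite("pics/s3.png",cv2.resize(b[100:260,150:400],None,fx=3,fy=3));s=sensors.read_state();print(s["eef_pos"],s["force"])
E
```

```text
clock: 4.72
eef_pos: [474.0, 163.9, 18.7]
tool_rot: [3.142, 0.001, -2.722]
force: [-1.4, -0.8, 2.1]
width: -0.2
gripper_force: 1.1
[474.00461239 163.91363194  18.75464381] [-1.59986427 -0.0114219   2.0817876 ]
```

View pics/s3.png

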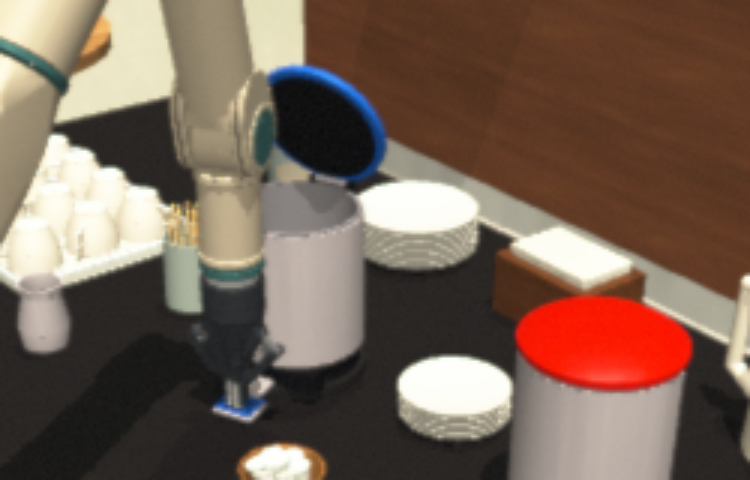

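The side view shows the blue lid wide open at (325,125), the pad pressed down at (240,408), and the red lid shut. I'll press the last bit until the force shows the stop.

```bash
python3 -m inch '[[[0,0,0.05,0],[0,0,0.1,0],[0,0,0.1,0],[0,0,0.1,0]]]' 0
```

```text
clock: 5.1
eef_pos: [474.0, 163.9, 17.9]
tool_rot: [-3.142, 0.001, -2.722]
force: [-1.0, 0.4, 3.9]
width: -0.0
gripper_force: 2.1
```

Force is just starting to rise. I'll press 0.5 mm more, then hold for over 3 s (5 calls of 8 rows).

```bash
python3 -m inch '[[[0,0,0.03,0],[0,0,0.05,0],[0,0,0.05,0],[0,0,0.05,0],[0,0,0.05,0],[0,0,0.05,0],[0,0,0.05,0],[0,0,0.05,0]]]' 0
```

```text
clock: 5.77
eef_pos: [474.0, 163.9, 17.6]
tool_rot: [-3.142, 0.001, -2.722]
force: [-1.5, -0.8, 7.5]
width: -0.1
gripper_force: 3.2
```

```bash
python3 -m inch '[[[0,0,0,0],[0,0,0,0],[0,0,0,0],[0,0,0,0],[0,0,0,0],[0,0,0,0],[0,0,0,0],[0,0,0,0]]]' 0
```

```text
clock: 6.43
eef_pos: [474.0, 163.9, 17.6]
tool_rot: [-3.142, 0.001, -2.722]
force: [-2.0, -1.1, 5.1]
width: -0.2
gripper_force: 3.2
```

```bash
python3 -m inch '[[[0,0,0,0],[0,0,0,0],[0,0,0,0],[0,0,0,0],[0,0,0,0],[0,0,0,0],[0,0,0,0],[0,0,0,0]]]' 0
```

```text
clock: 7.1
eef_pos: [474.0, 163.9, 17.6]
tool_rot: [-3.142, 0.001, -2.722]
force: [-1.3, -0.4, 6.1]
width: -0.3
gripper_force: 3.2
```

```bash
python3 -m inch '[[[0,0,0,0],[0,0,0,0],[0,0,0,0],[0,0,0,0],[0,0,0,0],[0,0,0,0],[0,0,0,0],[0,0,0,0]]]' 0
```

```text
clock: 7.77
eef_pos: [474.0, 164.0, 17.6]
tool_rot: [-3.142, 0.001, -2.722]
force: [-0.5, -0.8, 6.5]
width: -0.0
gripper_force: 3.2
```

```bash
python3 -m inch '[[[0,0,0,0],[0,0,0,0],[0,0,0,0],[0,0,0,0],[0,0,0,0],[0,0,0,0],[0,0,0,0],[0,0,0,0]]]' 0
```

```text
clock: 8.43
eef_pos: [474.0, 163.9, 17.6]
tool_rot: [-3.142, 0.001, -2.721]
force: [-1.8, -0.9, 6.5]
width: -0.1
gripper_force: 3.2
```

```bash
python3 -m inch '[[[0,0,0,0],[0,0,0,0],[0,0,0,0],[0,0,0,0],[0,0,0,0],[0,0,0,0],[0,0,0,0],[0,0,0,0]]]' 0
```

```text
clock: 9.1
eef_pos: [474.0, 163.9, 17.6]
tool_rot: [-3.142, 0.001, -2.722]
force: [-1.2, 0.3, 5.2]
width: 0.1
gripper_force: 3.2
```

The lever has now been at its stop for more than 3.3 s. I'll release it slowly at about 7 mm/s.

```bash
python3 -m inch '[[[0,0,-0.05,0],[0,0,-0.1,0],[0,0,-0.15,0],[0,0,-0.2,0],[0,0,-0.26,0],[0,0,-0.32,0],[0,0,-0.38,0],[0,0,-0.44,0]]]' 0
```

```text
clock: 9.77
eef_pos: [473.9, 163.8, 21.8]
tool_rot: [3.142, 0.0, -2.722]
force: [-0.4, -1.0, 2.5]
width: 0.1
gripper_force: 1.4
```

```bash
python3 -m inch '[[[0,0,-0.06,0],[0,0,-0.12,0],[0,0,-0.18,0],[0,0,-0.24,0],[0,0,-0.3,0],[0,0,-0.36,0],[0,0,-0.42,0],[0,0,-0.48,0]]]' 0
```

```text
clock: 10.43
eef_pos: [473.8, 163.9, 26.6]
tool_rot: [3.142, 0.0, -2.722]
force: [0.1, -1.0, 3.8]
width: 0.1
gripper_force: 1.8
```

```bash
python3 -m inch '[[[0,0,-0.06,0],[0,0,-0.12,0],[0,0,-0.18,0],[0,0,-0.24,0],[0,0,-0.3,0],[0,0,-0.36,0],[0,0,-0.42,0],[0,0,-0.48,0]]]' 0
```

```text
clock: 11.1
eef_pos: [473.9, 163.9, 31.4]
tool_rot: [3.142, 0.0, -2.722]
force: [0.3, 0.0, 4.2]
width: 0.1
gripper_force: 2.2
```

```bash
python3 -m inch '[[[0,0,-0.06,0],[0,0,-0.12,0],[0,0,-0.18,0],[0,0,-0.24,0],[0,0,-0.3,0],[0,0,-0.36,0],[0,0,-0.42,0],[0,0,-0.48,0]]]' 0
```

```text
clock: 11.77
eef_pos: [474.1, 164.0, 36.2]
tool_rot: [3.142, 0.001, -2.721]
force: [0.8, -0.5, 4.8]
width: -0.2
gripper_force: 2.2
```

```bash
python3 -m inch '[[[0,0,-0.05,0],[0,0,-0.1,0],[0,0,-0.15,0],[0,0,-0.2,0],[0,0,-0.25,0],[0,0,-0.3,0],[0,0,-0.34,0],[0,0,-0.38,0]]]' 0
```

```text
clock: 12.43
eef_pos: [474.2, 164.1, 40.1]
tool_rot: [3.141, 0.001, -2.722]
force: [3.0, 0.3, 4.8]
width: 0.2
gripper_force: 2.3
```

```bash
python3 -m inch '[[[0,0,-0.04,0],[0,0,-0.08,0],[0,0,-0.12,0],[0,0,-0.16,0],[0,0,-0.2,0],[0,0,-0.24,0],[0,0,-0.28,0],[0,0,-0.32,0]]]' 0
```

```text
clock: 13.1
eef_pos: [473.9, 164.0, 43.2]
tool_rot: [3.141, 0.0, -2.721]
force: [5.1, 1.4, 4.2]
width: -0.2
gripper_force: 2.4
```

```bash
python3 -m inch '[[[0,0,-0.04,0],[0,0,-0.08,0],[0,0,-0.12,0],[0,0,-0.16,0],[0,0,-0.2,0],[0,0,-0.24,0],[0,0,-0.28,0],[0,0,-0.32,0]]]' 0
```

```text
clock: 13.77
eef_pos: [473.7, 163.9, 46.3]
tool_rot: [3.141, 0.0, -2.721]
force: [4.2, 2.2, 3.7]
width: -0.0
gripper_force: 2.4
```

```bash
python3 -m inch '[[[0,0,-0.04,0],[0,0,-0.08,0],[0,0,-0.12,0],[0,0,-0.16,0],[0,0,-0.2,0],[0,0,-0.24,0],[0,0,-0.28,0],[0,0,-0.32,0]]]' 0
```

```text
clock: 14.43
eef_pos: [472.7, 163.3, 49.1]
tool_rot: [-3.142, -0.002, -2.722]
force: [-0.3, -0.2, 0.1]
width: 0.2
gripper_force: 0.0
```

Contact has ended at about 47 mm, the lever's rest height. I'll lift clear and check.

```bash
python3 -m inch '[[[0,0,-0.5,0],[0,0,-1.5,0],[0,0,-3,0],[0,0,-5,0],[0,0,-7,0],[0,0,-9,0],[0,0,-10,0],[0,0,-10,0]]]' 0
python3 - <<'E'
from h import *
from cell import get_image
a,b=get_image("top"),get_image("side")
cv2.imwrite("pics/s4.png",np.hstack([b[100:300,150:400],a[130:330,130:300]]).repeat(1,0))
T,S=P("top"),P("side")
a0=cv2.imread("pics/top0.png");b0=cv2.imread("pics/side0.png")
for x,y,r in((a0,a,(170,150,270,260)),(b0,b,(200,140,290,245))):
    print([(c,s[4]) for c,s in blobs(x,roi=r)],[(c,s[4]) for c,s in blobs(y,roi=r)])
E
```

```text
clock: 15.1
eef_pos: [475.2, 164.4, 152.1]
tool_rot: [-3.141, 0.005, -2.722]
force: [0.7, 0.1, 0.6]
width: -0.0
gripper_force: 0.0
[(array([214. , 193.1]), np.int32(2389)), (array([236.1, 242.1]), np.int32(129))] [(array([212.7, 188.1]), np.int32(1841))]
[(array([247.8, 166.5]), np.int32(864)), (array([228.3, 227.3]), np.int32(59))] [(array([252.4, 166.5]), np.int32(679)), (array([228.4, 227.3]), np.int32(59))]
```

View pics/s4.png

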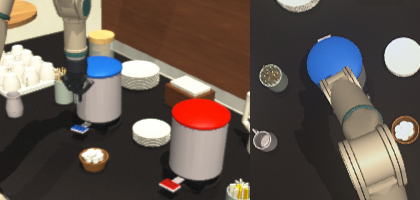

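The final views show the blue lid shut and the pad back at (228.4,227.3) in the side view, so the bin has not moved. The red bin is shut and the robot is clear.

```bash
python3 -c "
from cell import order
print(order.finish_job())"
```

```text
the job is handed in; nothing more can be done
None
```

The blue bin's lever was pressed to its stop, held there for over 3 s and let up over about 5 s. The lid settled shut, the bin had not shifted, the red bin stayed shut, and I handed the job in at about 15 s on the robot's clock.

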